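# Lower the ring light by one hole of its telescoping post

### The job

The ring light hangs too high over the sample dish. Squeeze in the sprung button on the front of its telescoping post, work the square tube down over the post and let the button snap out through the very next hole, so that the light is locked one hole lower. Push gently, so that the tube is never rammed against the button and bends it, and leave the dish and the other small things where they are.

Things in the scene. Friction and masses are not known exactly. Their poses are not given: they have to be found in the camera images.
- light_stand: The stand, fixed to the bench: grey foot 90 x 90 x 14 mm, a square steel post (18 mm, top 139 mm above the bench) on its middle. Origin: centre of the foot's underside, on the post's axis. The button looks to its -x (roughly towards the robot), +y points along the arm to the ring light, z is up. It is turned about z by up to 0.6 rad either way.
- upper_tube: Square aluminium tube, 24 x 24 mm, 1.5 mm wall, sliding down over the post with about 9 N friction (stays where left; 0.35 kg with arm and light, +-25 %). Axes as the stand's. Origin: on the post's axis, level with the 9 mm hole in its front (-x) face that the button stands in at the start. It runs from 60 mm below to 46 mm above the origin. Front and back are free to grip.
- slot_middle (a point): Middle of a 9 mm wide, 20 mm high upright slot in the tube's front face, 27 mm above the first hole (moves with the tube). Behind it a steel plate, clamped there by hand, carries the next 9 mm hole: anywhere from 21 to 32.5 mm above the first hole, differently each time and not measured. It has to be found by feel or by eye.
- tube_top (a point): Middle of the top of the tube's black end cap (23 mm square), 46 mm above the tube's origin, 181 mm above the bench at the start. It can be pushed down from above.
- ring_light (a point): Centre of the underside of the black ring light (76 mm across, 14 mm high), 95 mm from the tube's axis, 57 mm below the tube's origin. A 10 mm rod joins it to a black 30 mm collar on the tube, 42 to 58 mm below the tube's origin.
- button_tip (a point): Tip of the sprung snap button: a steel pin 8 mm thick with a half-round end, carried by the inner post, always 135 mm above the bench. It stands 5 mm out of the tube's front face (17 mm from the axis, to -x of the stand) when out, and moves in along +x when pressed.
- snap_button: The same button as a body. When pressed flush, pushing the tube down with about 10 N makes its half-round end dip under the hole's edge; from then on the tube wall keeps it in, dragging lightly, until the next hole, where it springs out and stops the tube dead. It bends if the tube bears on it with over 14 N. Origin: on the post's axis.
- button_press (a joint): How far the button is pressed in, m: 0 fully out, 0.005 flush with the tube's face, about 0.0065 when it rides inside the tube wall between holes, 0.009 at most. Spring about 1.6 N when out, 3.6 N when flush. While it stands out, the tube does not give way to pushing.
- tube_drop (a joint): How far the tube has been lowered, m: about 0 at the start (button in the first hole). The button snaps into the next hole at 0.021 to 0.0325, wherever the plate is clamped; up to 2 mm of play either way in a hole. If the button is kept squeezed in, the tube runs past, to its end stop at 0.036.
- microscope: Fixed: the tall microscope right of the stand, between it and where the gripper starts. From its origin (underside) it reaches 0.30 m towards the robot (eyepieces, 0.42 to 0.49 m high), 0.24 m back and 0.17 m to either side; body up to 0.45 m high, camera tube over its middle front to 0.80 m. Swing past it high and close to the robot's own base.
- sample_dish: Bystander: loose round petri dish, 58 mm across, 14 mm high, on the bench under the ring light. Origin: centre of its underside.
- coverglass_box: Bystander: loose square box 40 x 40 x 20 mm to the right of the stand. Origin: centre of its underside.
- dust_cap: Bystander: loose black round cap, 37 mm across, 12 mm high, behind the stand. Origin: centre of its underside.
- tweezers: Bystander: loose steel tweezers, 120 mm long, 11 mm wide, 10 mm high, lying in front of the stand. Origin: centre of the underside.

How it is judged:
On the way, in this order (a step that is already met when the one before it is completed fails the run):
1. the button is pressed in by at least 3.5 mm while the tube is still at its first hole (value of joint button_press above 0.0035 m and value of joint tube_drop below 0.004 m), for 0.1 s.
2. the tube is on its way down with the button held in by the tube wall, between the two holes (value of joint button_press above 0.0055 m and value of joint tube_drop between 0.006 and 0.016 m), for 0.05 s.
At the end, for the whole second after the job is handed in: The tube is at rest 19 to 35 mm lower, the button stands out through the next hole, the one in the slot (pressed in by less than 1.5 mm), and dish, box, cap and tweezers lie within 20 mm of where they were (value of joint tube_drop between 0.019 and 0.035 m and value of joint button_press below 0.0015 m and velocity of joint tube_drop between -0.003 and 0.003 m/s and distance of each of sample_dish, coverglass_box, dust_cap, tweezers from where it was at the start of the episode below 0.02 m); the robot touches nothing.
It fails at once if the tube (with the plate in it) is forced against the snap button with more than 14 N (contact force between snap_button and upper_tube above 14 N).
It fails at once if the sample dish is touched hard (over 3 N) or pushed more than 20 mm (contact force between the arm and sample_dish above 3 N or distance of sample_dish from where it was at the start of the episode above 0.02 m).
It also fails if it takes over 58 s, if anything falls off the work surface, if the arm or the gripper's body presses on something with over 40 N, if the wrist force passes 120 N, or if a joint passes its speed limit or range.

### The arm

A 6-joint arm with a two-finger parallel gripper is mounted at the origin on a cart in front of the work surface, level with it; the furniture and walls round the work are solid. World frame = base frame: x ahead of the robot, y to its left, z up, the work surface at z = 0. Lengths are in m, angles in rad, forces in N, time in s.
With the tool pointing down it reaches from about 0.35 to 0.8 m from the base axis. Payload 7.3 kg.
Tool frame: the origin (TCP) lies between the finger pads; the fingertips stand 25 mm ahead of it and the grasp point (between the pads) lies 6 mm ahead of it (r.tip_extent is the distance from the TCP to the fingertips, in m); z points along the fingers, y is the line along which they close (so a half turn about z gives the same grasp; the last joint's range is limited). The gripper opens to 85 mm and grips with 20 to 120 N. Pads are 22 mm wide; open, the fingers measure 114 mm over their backs; the gripper's body (76 mm by 85 mm) begins 54 mm behind the grasp point. The pads swing forward as they close: fully open they stand 13 mm farther back than shut.
Start: joints at [-1.481, 0.342, 1.524, -0, 1.275, -0.146], TCP at [0.123, -0.51, 0.256] pointing down, gripper open.
Joint ranges: [-2.53, 2.53], [-0.77, 2.02], [0.04, 2.7], [-1, 4.14], [0.28, 2.66], [-3.11, 3.11]. Speed limits (rad/s): [2.57, 2.57, 3.14, 3.14, 3.14, 3.14].

### API

Orientations are given as a unit quaternion [x, y, z, w].
In Python, from workcell import r, command_gripper, optics gives the robot as it stands. The module is installed in compiled form; this text tells all that it offers. Calls block until the motion is done:
- r.reach(position, orientation): joint-space move of the TCP to a pose.
- r.move_straight(position, orientation=None, speed=0.15, max_force=None): straight line of the TCP; orientation=None keeps the orientation; speed is the mean speed in m/s. With max_force (N) it stops when the force on the tool has changed by that much, and returns True; else False.
- r.movej(angles): joint-space move.
- command_gripper(opening, force=None): finger opening in m; force is the grip in N (None keeps the last); returns when the fingers have stopped.
- r.hold(seconds).
- r.solve_ik(position, orientation): joint angles nearest the present ones, or None.
- r.read_state(): the state.
- optics.get_image(name): name is "scene" or "top" or "wrist"; returns (picture, depth): 400x640x3 uint8, red, green, blue; 400x640 float32, m along the optical axis (not along the pixel's ray), 0 where there is no reading.
- optics.camera_model(name): a dict with "K" (3x3 intrinsics, pixels), "R" (3x3) and "t" (3): a world point X has camera coordinates R X + t; the wrist camera has in their place "tool_from_camera" (4x4, takes a point from camera to tool coordinates, whose origin is the TCP and whose axes are the flange's). Camera axes: x right, y down, z forward; pixel columns grow to the right and rows downward; lengths in m; the calibration is good to about 2 mm. A picture is of the moment at which its call begins: read the wrist's pose just before it. camera_model takes no time and is no camera call.
A pose or a line that the arm cannot do raises r.PlanningError and nothing moves.
- r.finish_job(): hands the job in; it is judged then, once.
The state is a dict: "time_s": time; "joint_positions": joint angles; "dq": joint speeds; "tau": joint torques, N m; "eef_pos": TCP position; "eef_rot": TCP orientation; "contact_force": force on the tool from outside, world axes, zero at the start; "torque": the same for the moment, N m; "grip_width": finger opening in m; "grip_force": force on a finger pad.
Only numpy, scipy, OpenCV 4.12 (cv2) and the standard library are available. Lean on these libraries where they do the work, as an engineer would, in place of code of your own. Each camera call takes 0.05 s, during which the arm holds its last target. There are 200 camera calls.

## Working session

There is one attempt and no reset: what is moved stays moved. The work goes in short steps, each a Python script; the robot and the scene stay as the last script left them, time stands still between calls to the robot, and variables do not carry over. Pictures are saved under pics/ and viewed, at most 10 in all, crops included, and the job is handed in when it is done.

```bash
mkdir -p pics; ls
python3 - <<'E'
from workcell import r, command_gripper, optics
import cv2,numpy as np
np.set_printoptions(precision=4,suppress=True)
for n in ("scene","top"):
    im,d=optics.get_image(n); cv2.imwrite(f"pics/{n}0.png",im[:,:,::-1]); np.savez(f"{n}0.npz",im=im,d=d)
    m=optics.camera_model(n); print(n,m["K"],m["R"],m["t"], -m["R"].T@m["t"])
print(optics.camera_model("wrist"))
print(r.read_state(), r.tip_extent)
E
```

```text
pics
scene [[444.2915   0.     319.4004]
 [  0.     444.2915 189.1364]
 [  0.       0.       1.    ]] [[-0.6039 -0.797  -0.0064]
 [-0.4393  0.3396 -0.8317]
 [ 0.6651 -0.4994 -0.5552]] [0.2525 0.3547 0.68  ] [-0.144   0.4204  0.6742]
top [[419.787    0.     325.199 ]
 [  0.     419.787  201.9452]
 [  0.       0.       1.    ]] [[-0.0174 -0.9998 -0.0007]
 [-0.9976  0.0174 -0.0671]
 [ 0.0671 -0.0005 -0.9977]] [-0.0719  0.5449  1.2554] [ 0.4581 -0.0807  1.289 ]
{'K': array([[331.1546,   0.    , 322.5135],
       [  0.    , 331.1546, 200.0465],
       [  0.    ,   0.    ,   1.    ]]), 'tool_from_camera': array([[ 0.0001, -0.9621, -0.2727,  0.0682],
       [ 1.    , -0.    ,  0.0006,  0.0001],
       [-0.0006, -0.2727,  0.9621, -0.1175],
       [ 0.    ,  0.    ,  0.    ,  1.    ]])}
{'time_s': 0.1, 'joint_positions': array([-1.481 ,  0.3427,  1.5249, -0.    ,  1.2754, -0.146 ]), 'dq': array([-0.0003, -0.0014, -0.0021, -0.0017, -0.0019,  0.001 ]), 'tau': array([  0.003 , -43.4447, -24.649 ,  -0.0001,   0.0047,   0.    ]), 'eef_pos': array([ 0.1226, -0.5102,  0.2557]), 'eef_rot': array([ 0.9931,  0.1176,  0.    , -0.0007]), 'contact_force': array([-0.5108, -0.1377, -0.1644]), 'torque': array([ 0.0074,  0.03  , -0.0521]), 'grip_force': 0.0, 'grip_width': 0.0849834219252776} 0.025
```

View pics/scene0.png

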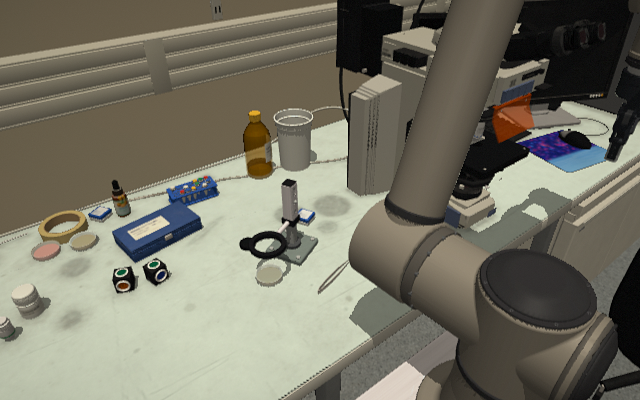

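View pics/top0.png

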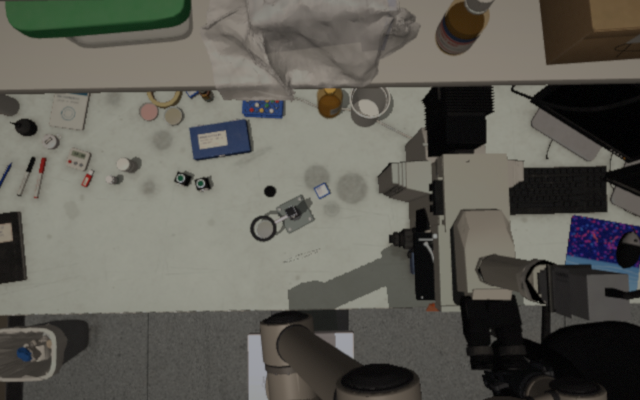

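The scene shows the stand near (290,215) with the ring light at (268,245). In the top view the tube is near (292,210), the ring at (263,228), and the tweezers at about (300,255). I'll enlarge both.

```bash
cat > h.py <<'E'
from workcell import r, command_gripper, optics
import cv2,numpy as np
from scipy.spatial.transform import Rotation as Rn
np.set_printoptions(precision=4,suppress=True)
def ray(n,u,v,z):
    "world point on plane z seen at pixel"
    m=optics.camera_model(n); c=-m["R"].T@m["t"]
    d=m["R"].T@np.linalg.solve(m["K"],[u,v,1.]); return c+d*(z-c[2])/d[2]
def proj(n,X):
    m=optics.camera_model(n); p=m["K"]@(m["R"]@np.asarray(X,float)+m["t"]); return p[:2]/p[2]
E
python3 - <<'E'
from h import *
a=np.load("top0.npz");b=np.load("scene0.npz")
A=cv2.resize(np.ascontiguousarray(a["im"][170:270,240:340,::-1]),(400,400),interpolation=cv2.INTER_CUBIC)
A=cv2.resize(A,(400,400))
B=cv2.resize(np.ascontiguousarray(b["im"][165:290,240:340,::-1]),(400,500),interpolation=cv2.INTER_CUBIC)
A=cv2.copyMakeBorder(A,0,100,0,0,cv2.BORDER_CONSTANT)
cv2.imwrite("pics/crop.png",np.hstack([A,B]))
d=a["d"]; m=optics.camera_model("top"); K=m["K"]
v,u=np.mgrid[170:270,240:340]; z=d[170:270,240:340]
P=np.stack([(u-K[0,2])/K[0,0]*z,(v-K[1,2])/K[1,1]*z,z],-1)
W=(P-m["t"])@m["R"]
h=W[...,2]
s=h>0.165; print("top pts",s.sum(),W[s].mean(0),W[s].min(0),W[s].max(0))
s=(h>0.06)&(h<0.11); print("ring",s.sum(),W[s].mean(0),W[s].min(0),W[s].max(0))
E
```

```text
top pts 126 [ 0.4939 -0.018   0.533 ] [ 0.4581 -0.0807  0.1656] [0.5261 0.0256 1.289 ]
ring 348 [0.4758 0.0816 0.0916] [ 0.4329 -0.0061  0.0777] [0.5286 0.1352 0.1029]
```

View pics/crop.png

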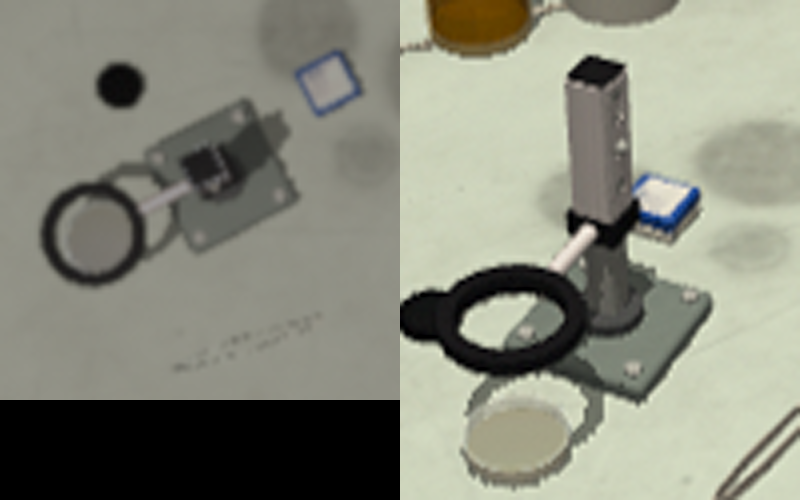

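The crop shows the cap top at about top-view pixel (291,211). The foot corners are at about (302,194.5), (314.5,219), (289,232.5) and (277.5,207.5), and the ring centre at about (263,228.5). The button and slot side faces right, so I expect a positive yaw.

Run:
```python
from h import *
C=np.array([ray("top",u,v,.014) for u,v in [(302,194.5),(314.5,219.2),(289.2,232.5),(277.5,207.5)]])
c=C.mean(0); print("foot",C,c)
for i in range(4):
    e=C[(i+1)%4]-C[i]; print(np.linalg.norm(e),np.arctan2(e[1],e[0])%(np.pi/2))
print("cap top",ray("top",291.7,212,.181)); R=ray("top",263,228.5,.092); print("ring",R)
print("cap scene", ray("scene",240+597/4-100,165+70/4,.181), "ring scene top", ray("scene",240+(516-400)/4,165+318/4,.092))
d=R-c; print("yaw ring",np.arctan2(-d[0],d[1]))
yaw=.46
for sgn in (1,-1):
    y=sgn*np.array([np.cos(yaw),np.sin(yaw),0]); z=np.array([0,0,-1.]); q=Rn.from_matrix(np.c_[np.cross(y,z),y,z]).as_quat()
    for p in ([c[0],c[1],.30],):
        print(sgn,q,r.solve_ik(p,q))
q=r.read_state()["eef_rot"]
for p in ([.05,-.36,.3],[.05,-.36,.45],[.03,-.36,.56],[.03,-.3,.56],[.03,-.36,.62]): print(p,r.solve_ik(p,q))
```

```text
foot [[ 0.5678 -0.011   0.014 ]
 [ 0.4919 -0.048   0.014 ]
 [ 0.453   0.0293  0.014 ]
 [ 0.5294  0.064   0.014 ]] [0.5105 0.0086 0.014 ]
0.08440190377503487 0.4526678895655749
0.0865242697946398 0.46673711357517655
0.08396613697057832 0.4260652502130299
0.08429904633367462 0.4726310743430151
cap top [0.5075 0.0077 0.181 ]
ring [0.4659 0.097  0.092 ]
cap scene [0.5041 0.0108 0.181 ] ring scene top [0.4566 0.096  0.092 ]
yaw ring 0.46705032164798754
1 [0.5273 0.8497 0.     0.    ] [-0.1334  0.284   1.485  -0.      1.3726 -0.5934]
-1 [ 0.8497 -0.5273  0.     -0.    ] [-0.1334  0.284   1.485  -0.      1.3726  2.5482]
[0.05, -0.36, 0.3] [-1.6444  0.0002  1.8252 -0.0003  1.3176 -0.3093]
[0.05, -0.36, 0.45] [-1.6444 -0.0525  1.475  -0.0003  1.7204 -0.3094]
[0.03, -0.36, 0.56] [-1.7005 -0.0194  1.1505 -0.0004  2.0118 -0.3657]
[0.03, -0.3, 0.56] [-1.727  -0.138   1.2561 -0.0004  2.0248 -0.3922]
[0.03, -0.36, 0.62] [-1.7005  0.0313  0.9286 -0.0004  2.183  -0.3657]
```

```bash
cat >> h.py <<'E'
def quat(yaw):
    y=np.array([np.cos(yaw),np.sin(yaw),0]); z=np.array([0,0,-1.])
    return Rn.from_matrix(np.c_[np.cross(y,z),y,z]).as_quat()
def wrist(name):
    s=r.read_state(); im,d=optics.get_image("wrist"); cv2.imwrite(f"pics/{name}.png",im[:,:,::-1])
    np.savez(f"{name}.npz",im=im,d=d,p=s["eef_pos"],q=s["eef_rot"])
def wray(name,u,v,z):
    a=np.load(f"{name}.npz"); m=optics.camera_model("wrist"); T=m["tool_from_camera"]; R=Rn.from_quat(a["q"]).as_matrix()
    c=R@T[:3,3]+a["p"]; d=R@T[:3,:3]@np.linalg.solve(m["K"],[u,v,1.]); return c+d*(z-c[2])/d[2]
E
python3 - <<'E'
from h import *
r.move_straight([.05,-.37,.3],speed=.2)
r.move_straight([.03,-.33,.58],speed=.25)
j=r.read_state()["joint_positions"].copy(); j[0]=-.13; j[5]=-.6; r.movej(j)
r.reach([.508,.008,.30],quat(.46))
wrist("w1"); s=r.read_state(); print(s["time_s"],s["eef_pos"],s["contact_force"])
E
```

```text
5.3833 [0.5083 0.0078 0.3015] [-0.3256 -0.7147 -0.2255]
```

View pics/w1.png

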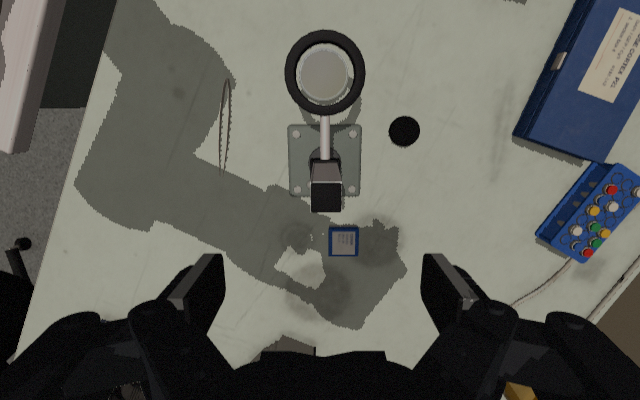

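The wrist view shows the cap at about (326,196), the ring at (325,72) and the foot around (325,160). I'll refine the cap and yaw numerically.

Run:
```python
from h import *
a=np.load("w1.npz"); g=a["im"].max(2)
m=((g<60)).astype(np.uint8); m[:150]=0;m[225:]=0;m[:,:295]=0;m[:,360:]=0
n,l,s,c=cv2.connectedComponentsWithStats(m); print(s,c)
for u,v in [(311.5,183),(341,183),(311.5,212),(341,212),(326,197)]: print(wray("w1",u,v,.181))
cap=wray("w1",326.3,197,.181)
F=np.array([wray("w1",u,v,.014) for u,v in [(289,125),(360.5,124.5),(361,195),(290,196)]]);print(F.mean(0))
for i in range(4):
    e=F[(i+1)%4]-F[i]; print(np.linalg.norm(e),np.arctan2(e[1],e[0])%(np.pi/2))
R=wray("w1",325,72,.092); print("ring",R); d=R-cap; print("yaw",np.arctan2(-d[0],d[1]),np.linalg.norm(d[:2]))
cr=cv2.resize(np.ascontiguousarray(a["im"][110:225,270:380,::-1]),None,fx=5,fy=5,interpolation=cv2.INTER_CUBIC); cv2.imwrite("pics/w1c.png",cr)
```

```text
[[     0      0    640    400 254837]
 [   312    151      2      2      2]
 [   315    150      1      1      1]
 [   309    150     33     28    253]
 [   308    162      1      1      1]
 [   313    170      1      1      1]
 [   341    175      1      2      2]
 [   311    183     34     30    903]] [[319.4706 199.5489]
 [312.5    151.5   ]
 [315.     150.    ]
 [325.7708 160.6601]
 [308.     162.    ]
 [313.     170.    ]
 [341.     175.5   ]
 [326.0432 196.8671]]
[0.4939 0.017  0.181 ]
[0.5134 0.0266 0.181 ]
[ 0.5037 -0.0032  0.181 ]
[0.5236 0.0066 0.181 ]
[0.5083 0.0121 0.181 ]
[0.5094 0.0122 0.014 ]
0.08532819384126157 0.46636648241670536
0.08720469049199112 0.49849616663388363
0.08990022264801936 0.4736242067369276
0.08782995051375508 0.4462320813916216
ring [0.4659 0.0974 0.092 ]
yaw 0.46296669131049917 0.09519822099646097
```

View pics/w1c.png

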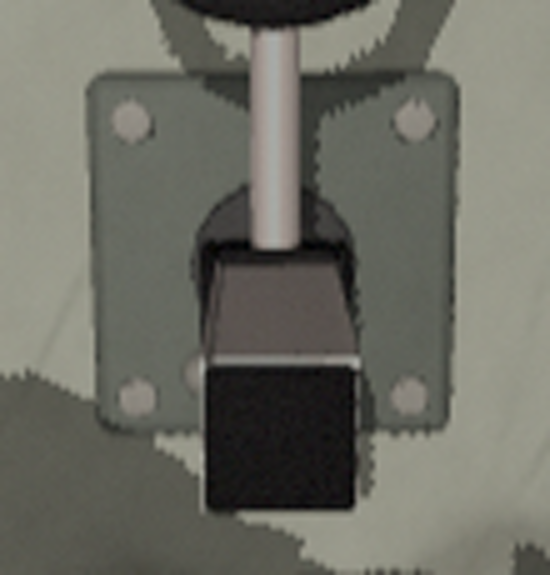

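The cap centre is at about (326,197.4), which puts the tube axis at about (0.5088, 0.0113) with yaw 0.465. The button is visible on the left side, as expected. Next I go down over the tube and squeeze.

Run:
```python
from h import *
q=quat(.465)
def S(t):
    s=r.read_state(); print(t,round(s["time_s"],2),s["eef_pos"],s["contact_force"],s["torque"],round(s["grip_width"],4),round(s["grip_force"],1)); return s
r.move_straight([.5088,.0113,.22],q,speed=.1)
print(r.move_straight([.5088,.0113,.143],q,speed=.06,max_force=6)); S("down")
command_gripper(.045,20); S("pre")
command_gripper(.030,20); S("30")
command_gripper(.015,30); r.hold(.3); S("grip")
```

```text
False
down 7.77 [0.5091 0.0113 0.1434] [ 0.1664 -0.4175 -0.0215] [-0.0107 -0.0087  0.0055] 0.0855 0.0
pre 8.24 [0.5088 0.0113 0.143 ] [0.6326 0.3151 0.9513] [ 0.0108 -0.0195  0.0385] 0.045 0.0
30 8.54 [0.5085 0.0112 0.143 ] [-1.7724 -1.0987  1.9342] [-0.1095  0.294   0.047 ] 0.0302 0.9
grip 9.06 [0.5093 0.0115 0.1431] [ 4.3033  3.6364 -0.4097] [ 0.3776 -0.1764 -0.0099] 0.0235 34.7
```

Run:
```python
from h import *
p=r.read_state()["eef_pos"]; f0=r.read_state()["contact_force"]
for k in range(1,7):
    st=r.move_straight([p[0],p[1],.1431-.002*k],speed=.005,max_force=14)
    s=r.read_state(); print(k,st,s["eef_pos"],s["contact_force"]-f0,round(s["grip_width"],4),round(s["time_s"],2))
    if st: break
```

```text
1 False [0.5093 0.0115 0.1417] [-3.7543 -0.3153  6.8442] 0.0233 9.6
2 False [0.5093 0.0116 0.1401] [-3.9022 -1.1963  9.4911] 0.0233 10.15
3 False [0.5093 0.0116 0.1378] [-4.6201 -0.8403  7.0432] 0.0238 10.7
4 False [0.5093 0.0116 0.1357] [-3.666  -0.6006  6.5506] 0.0238 11.25
5 False [0.5093 0.0115 0.1338] [-4.8986 -0.6205  7.3581] 0.0236 11.8
6 False [0.5093 0.0116 0.1317] [-3.7202 -0.9173  6.8883] 0.0234 12.35
```

The peak at 9.5 N followed by a drop to 7 N says the button dipped under the edge. I'll release, then push on the cap gently.

Run:
```python
from h import *
def S(t):
    s=r.read_state(); print(t,round(s["time_s"],2),s["eef_pos"],s["contact_force"],round(s["grip_width"],4)); return s
command_gripper(.085); S("open")
r.move_straight([.5088,.0113,.225],speed=.1)
command_gripper(0.0,20); S("shut")
r.move_straight([.5088,.0113,.201],speed=.05,max_force=4)
f0=S("above")["contact_force"]
print(r.move_straight([.5088,.0113,.188],speed=.008,max_force=4)); S("contact")
```

```text
open 12.97 [0.5092 0.0115 0.131 ] [-0.2299  0.3855 -0.1313] 0.085
shut 14.83 [0.5088 0.0113 0.225 ] [-0.5549 -0.1851  0.0299] -0.0001
above 15.47 [0.5089 0.0113 0.2009] [0.7726 0.0384 0.1206] -0.0001
True
contact 16.42 [0.5088 0.0113 0.1939] [-0.0631 -0.6489  3.4988] 0.0003
```

Run:
```python
from h import *
z=.1939
while z>.1712:
    z-=.001
    st=r.move_straight([.5088,.0113,z],speed=.005,max_force=9 if z>.192 else 5)
    s=r.read_state(); print(round(z,4),st,s["eef_pos"][2],s["contact_force"],round(s["time_s"],2))
    if st: break
```

```text
0.1929 False 0.1933878038052433 [-1.7669 -0.6531  5.8882] 16.7
0.1919 False 0.19248033749257223 [-0.9828  0.3513  7.5603] 17.05
0.1909 False 0.19148459396451076 [-0.833  -1.1843  6.1625] 17.4
0.1899 False 0.19049817210332262 [-2.1779  0.6105  6.8056] 17.75
0.1889 False 0.1894498899268176 [-2.1432  0.6632  6.6612] 18.1
0.1879 False 0.1883667836116762 [-1.175   0.229   6.1964] 18.45
0.1869 False 0.1874434116621525 [-1.2638 -0.6937  7.1035] 18.8
0.1859 False 0.18644626608592074 [-1.5432  0.111   7.0676] 19.15
0.1849 False 0.1851285663268545 [-0.2493  0.7294  5.0586] 19.5
0.1839 False 0.18398680538957804 [-1.1933 -0.008   4.6124] 19.85
0.1829 False 0.18242552987083863 [ 1.064  -1.1219  0.7242] 20.2
0.1819 False 0.18184923570586503 [-0.8312  0.4109  1.3506] 20.55
0.1809 False 0.181009956978396 [-2.2994  0.0587  4.7212] 20.9
0.1799 False 0.179941889895189 [-2.943   0.6649  6.0092] 21.25
0.1789 False 0.17921760062387446 [-2.7989  0.0525  7.2081] 21.6
0.1779 True 0.17896670930365202 [ 0.1665 -0.7328  4.1829] 21.82
```

The force dropped to about 1 N near z = 0.182, which could be the button popping out. It then moved about 3 mm more before a hard stop at z = 0.179, a drop of about 27 mm. I'll back off and look at the front face.

Run:
```python
from h import *
r.move_straight([.5088,.0113,.24],speed=.1)
x=np.array([np.cos(.465),np.sin(.465),0]); p=np.array([.5088,.0113,.235])-.04*x
r.reach(p,quat(.465+np.pi/2)); wrist("w2"); print(r.read_state()["time_s"])
a=np.load("w2.npz"); m=optics.camera_model("wrist"); T=m["tool_from_camera"]; R=Rn.from_quat(a["q"]).as_matrix()
def wp(X):
    c=T[:3,:3].T@(R.T@(np.asarray(X)-a["p"])-T[:3,3]); k=m["K"]@c; return k[:2]/k[2]
A=np.array([.5088,.0113,0]); 
for t,o,z in(("tip out",-.017,.135),("flush",-.012,.135),("cap",0,.1545),("slot mid",-.012,.135)): print(t,wp(A+o*x+[0,0,z]))
u,v=wp(A-.017*x+[0,0,.135]).astype(int); u0,v0=max(u-60,0),max(v-60,0)
cv2.imwrite("pics/w2c.png",cv2.resize(np.ascontiguousarray(a["im"][v0:v0+110,u0:u0+120,::-1]),None,fx=5,fy=5,interpolation=cv2.INTER_CUBIC)); print(u0,v0)
```

```text
24.075
tip out [322.4079 242.8742]
flush [322.4141 249.3758]
cap [322.4077 278.1901]
slot mid [322.4141 249.3758]
262 182
```

View pics/w2c.png

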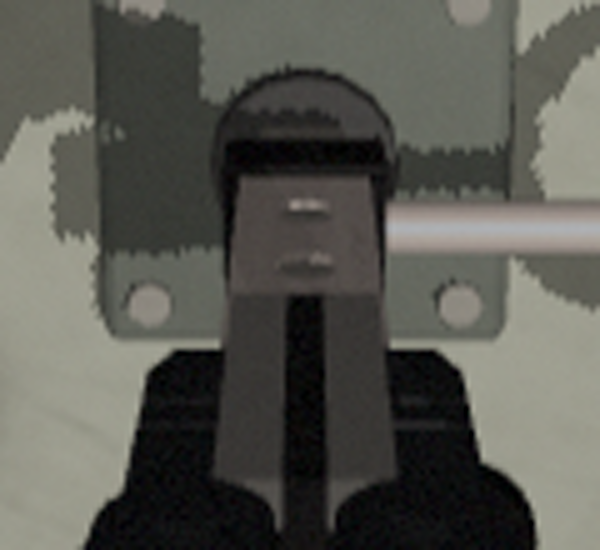

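The shut fingers hide the button, so I'll open them, tilt nothing, and look again slightly lower.

Run:
```python
from h import *
command_gripper(.085)
x=np.array([np.cos(.465),np.sin(.465),0]); p=np.array([.5088,.0113,.205])-.045*x
r.move_straight(p,speed=.1); wrist("w3"); print(r.read_state()["time_s"])
a=np.load("w3.npz"); m=optics.camera_model("wrist"); T=m["tool_from_camera"]; R=Rn.from_quat(a["q"]).as_matrix()
def wp(X):
    c=T[:3,:3].T@(R.T@(np.asarray(X)-a["p"])-T[:3,3]); k=m["K"]@c; return k[:2]/k[2]
A=np.array([.5088,.0113,0])
for t,o,z in(("tip out",-.017,.135),("flush",-.012,.135),("cap edge",-.012,.154),("hole1 @27",-.012,.108),("slot bot @27",-.012,.125),("slot top",-.012,.145)): print(t,wp(A+o*x+[0,0,z]))
u,v=wp(A-.017*x+[0,0,.135]).astype(int); u0,v0=u-50,v-60; print(u0,v0)
cv2.imwrite("pics/w3c.png",cv2.resize(np.ascontiguousarray(a["im"][v0:v0+100,u0:u0+100,::-1]),None,fx=6,fy=6,interpolation=cv2.INTER_CUBIC))
```

```text
25.3583
tip out [322.5249 268.9487]
flush [322.5249 276.1248]
cap edge [322.5063 292.4678]
hole1 @27 [322.5464 257.2777]
slot bot @27 [322.5335 268.6217]
slot top [322.5156 284.3525]
272 208
```

View pics/w3c.png

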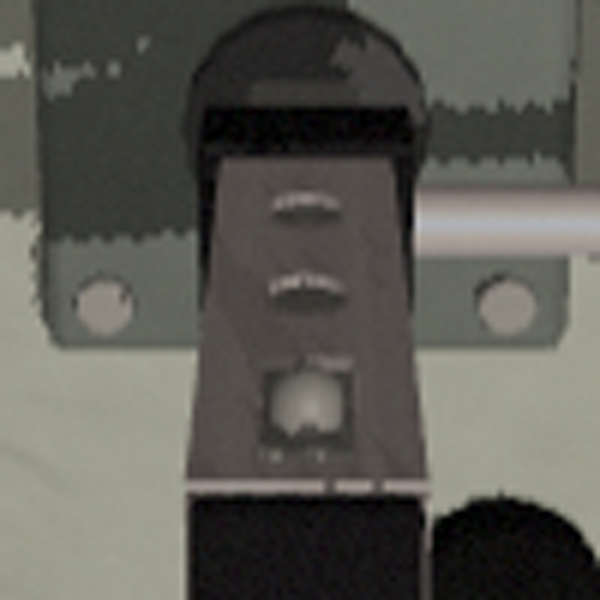

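The slot, at crop (307,405), holds a shiny dome. I'll check from depth how far it stands out of the face.

Run:
```python
from h import *
a=np.load("w3.npz"); m=optics.camera_model("wrist"); T=m["tool_from_camera"]; R=Rn.from_quat(a["q"]).as_matrix(); K=m["K"]
x=np.array([np.cos(.465),np.sin(.465),0])
v,u=np.mgrid[236:300,310:336]; z=a["d"][236:300,310:336]
P=np.stack([(u-K[0,2])/K[0,0]*z,(v-K[1,2])/K[1,1]*z,z],-1)
W=(P@T[:3,:3].T+T[:3,3])@R.T+a["p"]-[.5088,.0113,0]
X=W@x*1000
for i in range(0,64): print(236+i, np.round(X[i,[3,9,11,13,15,23]],1), np.round(W[i,[3,13],2]*1000,1))
```

```text
236 [-11.7 -12.  -12.  -12.1 -11.8 -12.3] [67.3 68.4]
237 [-11.5 -11.8 -12.  -12.  -11.8 -12.3] [69.2 70.3]
238 [-12.2 -12.2 -11.8 -12.  -12.1 -12.3] [72.8 72.5]
239 [-12.1 -12.1 -11.5 -12.4 -12.  -11.7] [74.8 75.4]
240 [-11.8 -11.6 -11.5 -12.1 -12.  -12.4] [76.1 76.8]
241 [ -12.1  -11.5  -12.2 -115.3  -11.8  -11.7] [ 78.8 322.7]
242 [-12.1 -11.7  -9.1  -9.   -8.9 -11.3] [81.  73.5]
243 [-12.   -8.9  -8.6  -9.5  -8.7 -11.9] [82.7 76.9]
244 [-12.2  -9.2  -8.9  -8.7  -9.2 -12.1] [84.9 76.9]
245 [-12.2  -9.2  -9.2  -9.5  -9.  -12.1] [86.8 80.8]
246 [-12.2 -11.8 -12.  -12.2 -12.1 -12. ] [88.8 88.9]
247 [-11.8 -12.  -12.3 -11.8 -12.2 -11.8] [89.7 89.8]
248 [-11.8 -12.1 -12.3 -11.7 -12.3 -12.3] [91.7 91.4]
249 [-115.3  -12.2  -12.1  -11.8  -12.1  -12.2] [322.7  93.6]
250 [-11.9 -12.  -12.  -11.9 -11.9 -12.4] [95.5 95.4]
251 [-12.  -12.4 -11.6 -12.2 -12.2 -12. ] [97.5 98. ]
252 [-12.1 -11.6 -12.2 -12.3 -12.2 -11.9] [99.4 99.9]
253 [-11.8 -12.2 -12.  -12.3 -12.4 -12. ] [100.6 101.6]
254 [-12.2 -12.4 -12.  -11.8 -12.  -12.4] [103.  102.2]
255 [-12.5 -11.5 -11.6 -11.7 -11.5 -11.8] [105.4 103.6
[... 1757 characters left out ...]
 [-11.3 -12.1 -12.3 -12.  -12.3 -12.4] [146.9 148.1]
288 [-12.6 -12.4 -12.4 -11.9 -12.1 -12. ] [150.1 149. ]
289 [-12.2 -11.4 -11.5 -11.8 -11.4 -11.7] [150.6 149.9]
290 [-5.1 -4.9 -4.8 -4.4 -4.6 -4.5] [139.9 138.8]
291 [-11.8 -11.8 -11.9 -11.6 -10.9 -11.2] [152.  151.7]
292 [-11.6 -11.7 -11.  -11.5 -11.4 -10.9] [152.9 152.6]
293 [-11.4 -12.  -11.3 -11.2 -11.2 -11.6] [153.6 153.2]
294 [-11.  -11.  -10.1 -11.4 -10.8 -10.4] [154.  154.7]
295 [ -9.6 -10.3 -10.  -10.8 -10.2  -9.7] [152.8 154.7]
296 [-10.1 -10.7  -9.9  -9.6 -10.1  -9.9] [154.6 153.9]
297 [-9.1 -9.1 -8.4 -9.4 -8.9 -9. ] [154.1 154.5]
298 [-7.9 -8.4 -8.1 -8.1 -8.1 -8.3] [153.2 153.5]
299 [-7.8 -7.7 -6.9 -7.6 -7.4 -8. ] [154.2 153.8]
```

The button tip is 17 mm from the axis, so it stands fully out through the hole in the slot. I'll retreat and hand in.

Run:
```python
from h import *
p=r.read_state()["eef_pos"]; r.move_straight([p[0],p[1],.30],speed=.15); r.hold(.2)
s=r.read_state(); print(s["time_s"],s["contact_force"]); print(r.finish_job())
```

```text
26.3417 [ 0.2911  0.2222 -0.7573]
the job is handed in; nothing more can be done
None
```

The ring light is locked about 27 mm lower: the wrist camera's depth image shows the button standing fully out through the hole in the slot, and the job was handed in at 26 s with the gripper clear and nothing but the tube and button touched.

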